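Fetch the setting master from behind the valves

TASK

The steel setting master sits in the black tray hemmed in by three tall capped valves. Stand all three valves on the green mat first, without shifting the master, then set the master down centrally on the round aluminium seat of the blue checking fixture, and only after that put each valve back upright in the tray on the very spot where it stood, each colour in its own place. Never tip a valve over, and leave the cardboard carton and the wrench alone.

Things in the scene. Friction and masses are not known exactly. Their poses are not given: they have to be found in the camera images.
- valve_red: brass valve with a red round cap, upright in the tray, 135 mm tall: round foot 40 mm across, body up to 36 mm, an outlet stub reaching 25 mm from the axis along its +x at 52 mm height; on top the red cap, 26 mm across, from 92 to 135 mm up (grip it there from above). 0.3 to 0.5 kg. Origin at the centre of the foot's underside, z up. Its turn does not matter.
- valve_blue: brass valve with a blue round cap, upright in the tray, 135 mm tall: round foot 40 mm across, body up to 36 mm, an outlet stub reaching 25 mm from the axis along its +x at 52 mm height; on top the blue cap, 26 mm across, from 92 to 135 mm up (grip it there from above). 0.3 to 0.5 kg. Origin at the centre of the foot's underside, z up. Its turn does not matter.
- valve_white: brass valve with a white round cap, upright in the tray, 135 mm tall: round foot 40 mm across, body up to 36 mm, an outlet stub reaching 25 mm from the axis along its +x at 52 mm height; on top the white cap, 26 mm across, from 92 to 135 mm up (grip it there from above). 0.3 to 0.5 kg. Origin at the centre of the foot's underside, z up. Its turn does not matter.
- master: steel setting master: flat disc 50 mm across, 14 mm thick, with a dark round grip knob on its centre, 24 mm across, from 14 to 50 mm up. 0.3 kg. Origin at the centre of its underside, z up. It stands in the tray; the three valves crowd its robot-facing side (axes about 54 mm from its own), too near and tall for a gripper to reach it. Its turn does not matter.
- tray: black plastic open tray, fixed, 200 x 200 mm, walls 5 mm thick and 30 mm high, floor top 5 mm above the bench. Origin at the centre of its underside; the valves and master stand on its floor. Its x and y axes run along its sides.
- mat: green mat, fixed, 220 mm along its x by 120 mm along its y, 4 mm thick: the side area where the valves wait. Origin at the centre of its underside.
- fixture: blue checking fixture, fixed: plate 15 mm thick, 120 mm along its y, -50 to +130 mm along its x, with a round aluminium seat 60 mm across, flat top 21 mm above the bench. Origin on the bench straight below the seat centre. A dial gauge on a post, 112 mm high, reaching 54 mm to +y, stands 110 mm from the seat centre along its +x, clear of the seat.
- carton: small closed cardboard carton, loose, 70 x 90 x 55 mm high; bystander, to be left alone. Origin at the centre of its underside.
- wrench: steel open-ended wrench, loose, 180 mm long, lying flat along its own x; bystander, to be left alone. Origin below its middle.
Mind the look-alikes: they are no part of the job. What is shaped like the valve_blue but pink or turquoise is not meant.

How it is judged (in metres and radians):
On the way, in this order (a step that is already met when the one before it is completed fails the run):
1. all three valves stand upright and released on the green mat, the master has not been shifted (15 mm) (x of valve_red in the frame of mat between -0.11 and 0.11 m and y of valve_red in the frame of mat between -0.06 and 0.06 m and z of valve_red in the frame of mat between 0 and 0.012 m and angle between each of valve_red, valve_blue, valve_white's own z axis and vertical below 0.1 rad and contact force between each of valve_red, valve_blue, valve_white and the fingers below 0.3 N and linear speed of each of valve_red, valve_blue, valve_white below 0.02 m/s and x of valve_blue in the frame of mat between -0.11 and 0.11 m and y of valve_blue in the frame of mat between -0.06 and 0.06 m and z of valve_blue in the frame of mat between 0 and 0.012 m and x of valve_white in the frame of mat between -0.11 and 0.11 m and y of valve_white in the frame of mat between -0.06 and 0.06 m and z of valve_white in the frame of mat between 0 and 0.012 m and distance of master from where it was at the start of the episode below 0.015 m), for 0.2 s.
2. the master stands released on the seat while all three valves still stand on the mat (horizontal distance between master and fixture below 0.012 m and z of master in the frame of fixture between 0.018 and 0.025 m and angle between master's own z axis and vertical below 0.08 rad and contact force between each of master, valve_red, valve_blue, valve_white and the fingers below 0.3 N and linear speed of each of master, valve_red, valve_blue, valve_white below 0.02 m/s and x of valve_red in the frame of mat between -0.11 and 0.11 m and y of valve_red in the frame of mat between -0.06 and 0.06 m and z of valve_red in the frame of mat between 0 and 0.012 m and angle between each of valve_red, valve_blue, valve_white's own z axis and vertical below 0.1 rad and x of valve_blue in the frame of mat between -0.11 and 0.11 m and y of valve_blue in the frame of mat between -0.06 and 0.06 m and z of valve_blue in the frame of mat between 0 and 0.012 m and x of valve_white in the frame of mat between -0.11 and 0.11 m and y of valve_white in the frame of mat between -0.06 and 0.06 m and z of valve_white in the frame of mat between 0 and 0.012 m), for 0.2 s.
At the end, for the whole second after the job is handed in: The master stands flat on the aluminium seat, centred within 12 mm, and every valve stands upright at rest in the tray within 15 mm of where it stood at the start; everything is released (horizontal distance between master and fixture below 0.012 m and z of master in the frame of fixture between 0.018 and 0.025 m and angle between master's own z axis and vertical below 0.08 rad and contact force between master and the fingers below 0.3 N and linear speed of each of master, valve_red, valve_blue, valve_white below 0.02 m/s and distance of each of valve_red, valve_blue, valve_white from where it was at the start of the episode below 0.015 m and angle between each of valve_red, valve_blue, valve_white's own z axis and vertical below 0.1 rad and angular speed of each of valve_red, valve_blue, valve_white below 0.2 rad/s); the robot touches nothing.
It fails at once if a valve is tipped over (more than about 35 degrees) (angle between any of valve_red, valve_blue, valve_white's own z axis and vertical above 0.6 rad).
It fails at once if the carton or the wrench is moved by more than 20 mm (distance of any of carton, wrench from where it was at the start of the episode above 0.02 m).
It also fails if it takes over 144 s, if anything falls off the work surface, if the arm or the gripper's body presses on something with over 40 N, if the wrist force passes 120 N, or if a joint passes its speed limit or range.

ROBOT

A 6-joint arm with a two-finger parallel gripper is mounted at the origin on the work surface. World frame = base frame: x ahead of the robot, y to its left, z up, the work surface at z = 0. Lengths are in mm, angles in rad, forces in N, time in s.
With the tool pointing down it reaches from about 400 to 925 mm from the base axis. Payload 12.5 kg.
Tool frame: the origin (TCP) lies on the centre line of the jaws, within the pads' length; the fingertips stand 17 mm ahead of it and the grasp point (between the pads) lies 2 mm behind it; z points along the fingers, y is the line along which they close (so a half turn about z gives the same grasp; the last joint's range is limited). The gripper opens to 95 mm and grips with 3 to 60 N. Pads are 20 mm wide; open, the fingers measure 119 mm over their backs; the gripper's body (75 mm by 180 mm) begins 59 mm behind the grasp point.
Start: joints at [-1.231, 0.491, 1.559, -0, 1.092, -0.106], TCP at [269.511, -563.922, 231.661] pointing down, gripper open.
Joint ranges: [-3.1, 3.1], [-0.84, 2.19], [0.05, 2.79], [-1.13, 4.28], [0.06, 2.93], [-2.69, 2.69]. Speed limits (rad/s): [2.22, 2.22, 2.79, 3.14, 3.14, 3.14].

INTERFACE

Orientations are given as [roll, pitch, yaw] about the fixed x, y, z axes, in that order (R = Rz(yaw) Ry(pitch) Rx(roll)).
In Python, from cell import env gives the robot as it stands.
- The arm moves only by the tool drive_tool, never from a script. Its argument "deltas" is text: rows parted by semicolons, each of 4 numbers parted by spaces: the shift along the world's x, y, z normalised to -1 to 1, where 1 is 100 mm, then the turn about the world's z normalised to -1 to 1, where 1 is 180 degrees. A call has 1 to 10 rows; each row shifts and turns the commanded pose from where the row before left it; what a row does not reach is not made up. A row lasts 1/12 s, in which the tool goes at most 41.7 mm and 7.16 degrees, less where a joint would pass 70% of its speed; a pose out of reach is approached as far as the arm can. A call with a number of a shift or a turn outside -1 to 1 is refused whole. A call with a gripper value outside its range is refused whole. "gripper" is the closure, from 0 (fully open) to 1 (shut), set as the call begins (left out, the last holds). The fingers move at their own pace and stop on an object; the grip force is fixed at half the most. Time passes only in rows, so rows that do not move let the fingers close. It gives the time, the measured TCP pose, the force, the opening and the grip force at its end, in the units of the state.
- env.state(): the state, without advancing time (a new reading comes with each control period).
- env.read_camera(name): name is "scene" or "top" or "wrist"; returns (picture, depth): 400x640x3 uint8, red, green, blue; 400x640 float32, mm along the optical axis (not along the pixel's ray), 0 where there is no reading.
- env.camera_params(name): a dict with "mtx" (3x3 intrinsics, pixels), "k1" (the pictures are not rectified: a ray, as slopes to the right and down, at radius r is drawn at 1 + k1 r^2 times it, then the intrinsics apply), "camera_from_world" (4x4, takes a point from world to camera coordinates); the wrist camera has in their place "mount" (4x4, takes a point from camera to tool coordinates, whose origin is the TCP and whose axes are the flange's). Camera axes: x right, y down, z forward; pixel columns grow to the right and rows downward; lengths in mm; the calibration is good to about 2 mm. A picture is of the moment at which its call begins: read the wrist's pose just before it. camera_params takes no time and is no camera call.
- env.job_done(): hands the job in; it is judged then, once.
The state is a dict: "t": time; "joints": joint angles; "qvel": joint speeds; "tau": joint torques, N m; "eef_pos": TCP position; "tcp_rot": TCP orientation; "ft_force": force on the tool from outside, world axes, zero at the start; "moment": the same for the moment, N m; "opening": opening from 0.0 (shut) to 1.0 (fully open); "grip_force": force on a finger pad.
Only numpy, scipy, OpenCV 4.12 (cv2) and the standard library are available. Lean on these libraries where they do the work, as an engineer would, in place of code of your own. Each camera call takes 0.05 s, during which the arm holds its last target. There are 200 camera calls.

## Working session

There is one attempt and no reset: what is moved stays moved. The work goes in short steps, Python scripts to look and compute and a tool call to move; the robot and the scene stay as the last step left them, time stands still between calls to the robot, and variables do not carry over. Pictures are saved under pics/ and viewed, at most 14 in all, crops included, and the job is handed in when it is done.

Besides the shell and the picture viewer there is one more tool, called after ">>>" by a JSON object that holds its "op" and its "data", one argument or row to a line. drive_tool: Moves the arm, as the interface text tells. Its arguments: {"type":"object","properties":{"deltas":{"type":"string"},"gripper":{"type":"number"}},"required":["deltas"]}

```bash
mkdir -p pics
cat > h.py <<'E'
import numpy as np,cv2
from cell import env
def shot(n,f=None):
    p,d=env.read_camera(n)
    if f: cv2.imwrite('pics/'+f,p[:,:,::-1])
    np.savez('last_%s.npz'%n,p=p,d=d); return p,d
def ray(cam,u,v,T=None):
    c=env.camera_params(cam); K=c['mtx']
    x=np.array([(u-K[0][2])/K[0][0],(v-K[1][2])/K[1][1]]); y=x.copy()
    for _ in range(20): y=x/(1+c['k1']*(y@y))
    d=np.array([y[0],y[1],1.]); W=np.linalg.inv(np.array(c['camera_from_world'])) if T is None else T
    return W[:3,3],W[:3,:3]@d
def plane(cam,u,v,z,T=None):
    o,d=ray(cam,u,v,T); return o+d*(z-o[2])/d[2]
def pt(cam,u,v,dep,T=None):
    o,d=ray(cam,u,v,T); return o+d*dep
E
python3 - <<'E'
from h import *
for n in('scene','top'): shot(n,n+'1.png'); c=env.camera_params(n); print(n,np.round(np.linalg.inv(c['camera_from_world'])[:3,3]),c['k1'])
print(env.state())
E
```

```text
scene [1598.   25.  793.] -0.03380327805138205
top [432. -11. 819.] -0.05052962104569728
{'t': 0.1, 'joints': array([-1.23060072e+00,  4.91497827e-01,  1.55941225e+00, -1.14564480e-05,
        1.09170906e+00, -1.05582460e-01]), 'qvel': array([ 0.0007035 , -0.000281  , -0.00148085, -0.00101284,  0.00043334,
        0.00083971]), 'tau': array([ 3.61543331e-03, -6.13624477e+01, -2.58606559e+01,  6.94551319e-02,
        4.70162078e-02, -3.44519890e-05]), 'eef_pos': array([ 269.43193838, -563.70780612,  231.11290521]), 'tcp_rot': array([-3.14057081e+00, -9.80732170e-05,  4.45783305e-01]), 'ft_force': array([ 0.19393256, -0.02935108,  0.03592621]), 'moment': array([0.0037242 , 0.01383991, 0.01116962]), 'grip_force': 0.0, 'opening': 1.0007826107677749}
```

View pics/top1.png

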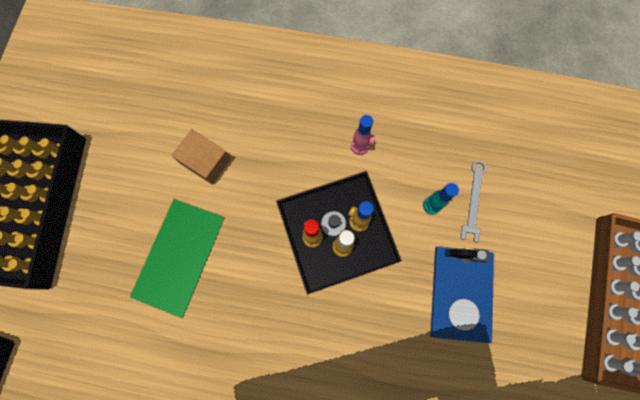

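View pics/scene1.png

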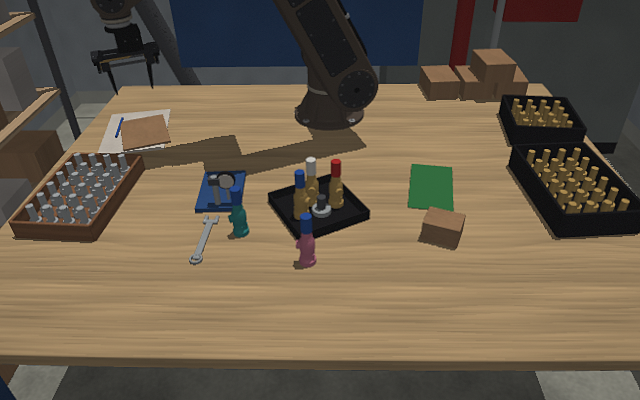

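Top view, valve-like things with a cap: red (311,228), blue (365,210) and white (346,238) stand in the tray. The pink-bodied one (363,135) and the turquoise one (440,198) also wear blue caps, but they stand outside the tray. The brass one in the tray at (365,210) is valve_blue. The master is at (333,222), the mat at (178,258), the seat at (464,315), the carton at (200,157) and the wrench at (475,200). Next I'll measure and take one enlarged crop to confirm.

Run:
```python
from h import *
z=np.load('last_top.npz');p=z['p'];d=z['d']
cv2.imwrite('pics/crop1.png',cv2.resize(p[100:350,270:510,::-1],None,fx=2.4,fy=2.4,interpolation=cv2.INTER_CUBIC))
hsv=cv2.cvtColor(p,cv2.COLOR_RGB2HSV)
def comps(m,roi,name,zp,amin=25):
    k=np.zeros(m.shape,np.uint8);x0,y0,x1,y1=roi;k[y0:y1,x0:x1]=m[y0:y1,x0:x1]
    n,l,s,c=cv2.connectedComponentsWithStats(k)
    for i in range(1,n):
        if s[i,4]>=amin: 
            dd=d[l==i]; q=pt('top',*c[i],np.median(dd))
            print(name,c[i].round(1),s[i,4],'plane',plane('top',*c[i],zp)[:2].round(1),'depthpt',q.round(1))
R=(275,170,405,295)
# cap tops: points near z=140 by depth
o=np.linalg.inv(env.camera_params('top')['camera_from_world'])
P=np.zeros(d.shape+(3,))
for v in range(400):
    for u in range(640): P[v,u]=pt('top',u,v,d[v,u])
np.save('P.npy',P)
Z=P[:,:,2]
comps(((Z>133)&(Z<148)).astype(np.uint8),R,'captop',140,10)
comps(((Z>48)&(Z<62)).astype(np.uint8),R,'knob?',55,10)
comps(cv2.inRange(hsv,(50,100,40),(75,255,255)),(100,180,250,330),'mat',4)
comps(cv2.inRange(hsv,(0,0,120),(179,60,255)),(440,290,490,335),'seat',21)
for nm,m,zp in(('mat',cv2.inRange(hsv,(50,100,40),(75,255,255)),4),('fix',cv2.inRange(hsv,(100,120,30),(125,255,255)),15)):
    k=np.zeros_like(m)
    a=(100,180,250,330) if nm=='mat' else (420,235,510,350)
    k[a[1]:a[3],a[0]:a[2]]=m[a[1]:a[3],a[0]:a[2]]
    c=max(cv2.findContours(k,0,2)[0],key=cv2.contourArea)
    b=cv2.boxPoints(cv2.minAreaRect(c)); w=np.array([plane('top',*x,zp)[:2] for x in b]);print(nm,w.round(),np.linalg.norm(w-np.roll(w,1,0),axis=1).round(),w.mean(0).round(1))
for nm,u,v,zz in(('tray',278,201,30),('tray',366,172,30),('tray',400,260,30),('tray',308,293,30),('carton',200,150,55),('wr',478,165,3),('wr',469,238,3),('gauge',470,254,112)): print(nm,plane('top',u,v,zz).round(),P[v,u].round())
```

```text
Traceback (most recent call last):
  File "h.py", line 16, in pt
    o,d=ray(cam,u,v,T); return o+d*dep
        ~~~^^^^^^^^^^^
  File "h.py", line 8, in ray
    c=env.camera_params(cam); K=c['mtx']
ValueError: time passes only in moves, steps and waits
```

View pics/crop1.png

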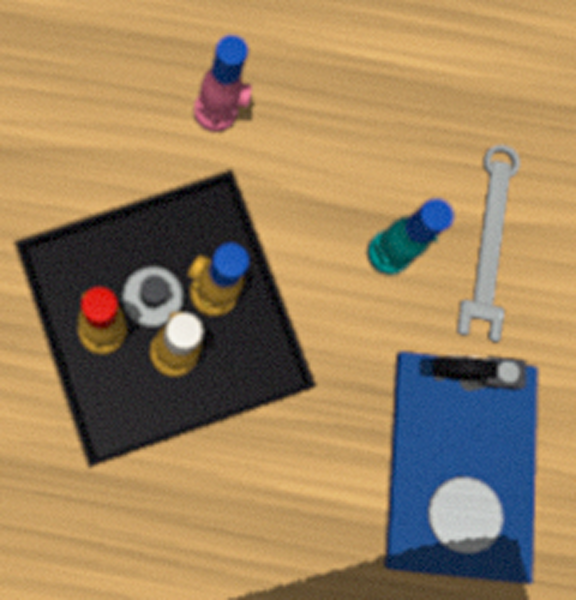

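The crop confirms brass bodies under the red, blue and white caps in the tray, with the look-alikes (pink, turquoise) outside it. I'll now vectorise the undistortion with cv2.

```bash
cat > h.py <<'E'
import numpy as np,cv2
from cell import env
CP={n:env.camera_params(n) for n in('scene','top','wrist')}
def shot(n,f=None):
    p,d=env.read_camera(n)
    if f: cv2.imwrite('pics/'+f,p[:,:,::-1])
    np.savez('last_%s.npz'%n,p=p,d=d); return p,d
def rays(cam,uv,T=None):
    c=CP[cam]; y=cv2.undistortPoints(np.float64(uv).reshape(-1,1,2),np.float64(c['mtx']),np.array([c['k1'],0,0,0.]))[:,0]
    W=np.linalg.inv(np.array(c['camera_from_world'])) if T is None else T
    return W[:3,3],np.c_[y,np.ones(len(y))]@W[:3,:3].T
def plane(cam,uv,z,T=None):
    o,d=rays(cam,uv,T); return o+d*((z-o[2])/d[:,2])[:,None]
def cloud(cam,dep,T=None):
    v,u=np.mgrid[:400,:640]; o,d=rays(cam,np.stack([u,v],-1).reshape(-1,2),T)
    return (o+d*dep.reshape(-1,1)).reshape(400,640,3)
def wristT():
    from scipy.spatial.transform import Rotation as R
    s=env.state(); T=np.eye(4); T[:3,:3]=R.from_euler('xyz',s['tcp_rot']).as_matrix(); T[:3,3]=s['eef_pos']
    return T@np.array(CP['wrist']['mount'])
def comps(m,P,cam,name,zp,amin=25,T=None):
    n,l,s,c=cv2.connectedComponentsWithStats(np.uint8(m>0))
    for i in range(1,n):
        if s[i,4]>=amin: print(name,c[i].round(1),s[i,4],'plane',plane(cam,[c[i]],zp,T)[0,:2].round(1),'cloud',np.median(P[l==i],axis=0).round(1))
def roi(m,x0,y0,x1,y1):
    k=np.zeros(m.shape,np.uint8);k[y0:y1,x0:x1]=m[y0:y1,x0:x1];return k
E
cat > m.py <<'E'
from h import *
z=np.load('last_top.npz');p=z['p'];d=z['d']
hsv=cv2.cvtColor(p,cv2.COLOR_RGB2HSV);P=cloud('top',d);Z=P[:,:,2];R=(275,170,405,295)
comps(roi((Z>133)&(Z<148),*R),P,'top','captop',140,10)
comps(roi((Z>48)&(Z<62),*R),P,'top','knob?',55,10)
comps(roi(cv2.inRange(hsv,(0,0,120),(179,60,255)),440,290,490,335),P,'top','seat',21)
for nm,m,zp in(('mat',roi(cv2.inRange(hsv,(50,100,40),(75,255,255)),100,180,250,330),4),('fix',roi(cv2.inRange(hsv,(100,120,30),(125,255,255)),420,235,510,350),15)):
    c=max(cv2.findContours(m,0,2)[0],key=cv2.contourArea)
    w=plane('top',cv2.boxPoints(cv2.minAreaRect(c)),zp)[:,:2];print(nm,w.round().tolist(),np.linalg.norm(w-np.roll(w,1,0),axis=1).round(),w.mean(0).round(1))
for nm,u,v,zz in(('tray',278,201,30),('tray',366,172,30),('tray',400,260,30),('tray',308,293,30),('carton',200,150,55),('wr',478,165,3),('wr',469,238,3),('gauge',480,255,112),('pink',366,122,135),('turq',451,190,135)): print(nm,plane('top',[(u,v)],zz)[0].round(),P[v,u].round())
print(np.array(CP['wrist']['mount']).round(3))
E
python3 m.py
```

```text
captop [365.2 208.1] 170 plane [592.5 -65.3] cloud [592.6 -65.3 139.7]
captop [310.6 226.4] 171 plane [543.7  23.1] cloud [543.8  23.2 139.3]
captop [345.8 237.1] 175 plane [536. -40.] cloud [536.1 -40.  139.9]
knob? [333.4 219.6] 116 plane [578.8 -14.1] cloud [578.9 -14.1  54.3]
knob? [358.8 223.7] 25 plane [579.6 -64.4] cloud [578.4 -64.   56. ]
knob? [315.3 241. ] 10 plane [531.1  13.3] cloud [530.5  12.9  55.9]
seat [463.3 312.7] 680 plane [ 447.  -296.8] cloud [ 446.7 -296.2   20.9]
mat [[359.0, 365.0], [578.0, 334.0], [552.0, 213.0], [338.0, 250.0]] [117. 221. 124. 217.] [457.  290.4]
fix [[388.0, -241.0], [568.0, -229.0], [582.0, -352.0], [401.0, -358.0]] [118. 180. 124. 181.] [ 484.6 -295.1]
tray [602. 104.  30.] [602. 104.  27.]
tray [695. -64.  30.] [695. -64.  30.]
tray [ 527. -158.   30.] [ 526. -158.   31.]
tray [432.  10.  30.] [432.  10.  30.]
carton [673. 280.  55.] [674. 280.  53.]
wr [ 764. -305.    3.] [ 766. -307.   -2.]
wr [ 600. -300.    3.] [ 601. -301.    1.]
gauge [ 550. -284.  112.] [ 552. -288.  101.]
pink [757. -43. 135.] [757. -43. 134.]
turq [ 654. -213.  135.] [ 654. -213.  134.]
[[ 1.00000e-03 -9.71000e-01 -2.40000e-01  6.70630e+01]
 [ 1.00000e+00  0.00000e+00  1.00000e-03  4.43000e-01]
 [-1.00000e-03 -2.40000e-01  9.71000e-01 -1.52559e+02]
 [ 0.00000e+00  0.00000e+00  0.00000e+00  1.00000e+00]]
```

The positions agree with the sizes given: cap tops at z≈140, knob at 54, mat about 220×120, seat top at 21. Moving over the tray with yaw at about 135°, so the jaws close along a diagonal that clears the neighbouring caps.

>>> {"op": "drive_tool", "data": {
  "deltas": ".15 .27 .02 .0304;.15 .27 .02 .0304;.15 .27 .02 .0304;.15 .27 .02 .0304;.15 .27 .02 .0304;.15 .27 .02 .0304;.15 .27 .02 .0304;.15 .27 .02 .0304;.15 .27 .02 .0304;.15 .27 .02 .0304",
  "gripper": 0.35
}}

```text
t: 0.93
eef_pos: [419.9, -292.4, 251.6]
tcp_rot: [-3.141, -0.0, 1.405]
ft_force: [0.8, -0.1, -0.2]
opening: 0.65
grip_force: 0.0
```

>>> {"op": "drive_tool", "data": {
  "deltas": ".15 .27 .02 .0304;.15 .27 .02 .0304;.15 .27 .02 .0304;.15 .27 .02 .0304;.15 .27 .02 .0304;.15 .27 .02 .0304;.15 .27 .02 .0304;.15 .27 .02 .0304;.15 .27 .02 .0304;.15 .27 .02 .0304;0 0 0 0"
}}

```text
invalid input at $.deltas: expected 1 to 10 rows
```

>>> {"op": "drive_tool", "data": {
  "deltas": "0 0 0 0;0 0 0 0"
}}

```text
t: 1.1
eef_pos: [420.0, -292.8, 251.7]
tcp_rot: [3.142, 0.0, 1.403]
ft_force: [0.2, -0.1, -0.3]
opening: 0.652
grip_force: 0.0
```

```bash
cat > w.py <<'E'
from h import *
import sys
T=wristT();p,d=shot('wrist',sys.argv[1]);P=cloud('wrist',d,T);Z=P[:,:,2]
hsv=cv2.cvtColor(p,cv2.COLOR_RGB2HSV);v=d>0
gray=cv2.inRange(hsv,(0,0,110),(179,70,255))
comps((gray>0)&v&(abs(Z-21)<4),P,'wrist','seat?',21,300,T)
comps(v&(Z>46)&(Z<62),P,'wrist','z55',55,150,T)
comps(v&(Z>132)&(Z<147)&(d>150),P,'wrist','z140',140,150,T)
E
python3 w.py w1.png
```

```text
seat? [339.9 179.4] 1691 plane [ 444.9 -296.5] cloud [ 444.8 -296.7   20.5]
z55 [518.   85.5] 432 plane [ 649.9 -220.4] cloud [ 644.6 -221.7   56.5]
z140 [583.5  64.2] 788 plane [ 651.1 -213.7] cloud [ 655.7 -213.5  134.4]
```

View pics/w1.png

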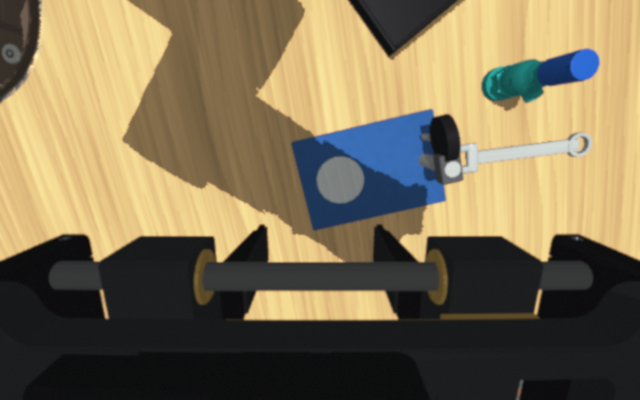

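>>> {"op": "drive_tool", "data": {
  "deltas": ".15 .27 .02 .0304;.15 .27 .02 .0304;.15 .27 .02 .0304;.15 .27 .02 .0304;.15 .27 .02 .0304;.15 .27 .02 .0304;.15 .27 .02 .0304;.15 .27 .02 .0304;.15 .27 .02 .0304;.15 .27 .02 .0304"
}}

```text
t: 1.98
eef_pos: [570.1, -23.9, 271.5]
tcp_rot: [-3.141, -0.0, 2.358]
ft_force: [0.6, -1.5, -0.9]
opening: 0.651
grip_force: 0.0
```

>>> {"op": "drive_tool", "data": {
  "deltas": "0 0 0 0;0 0 0 0"
}}

```text
t: 2.15
eef_pos: [569.9, -24.0, 271.1]
tcp_rot: [-3.141, -0.0, 2.355]
ft_force: [-0.5, 0.4, 0.1]
opening: 0.654
grip_force: 0.0
```

```bash
python3 w.py w2.png
```

```text
seat? [331.1 174.6] 694 plane [577.2 -11.6] cloud [575.   -9.5  18.6]
seat? [116.7 241.1] 501 plane [ 430.9 -290.8] cloud [ 430.8 -290.6   20.5]
z55 [572.4  52.7] 5338 plane [665.7 280.9] cloud [666.  281.3  54.4]
z55 [332.  180.9] 295 plane [578.9 -13.3] cloud [579.1 -13.5  54.3]
z55 [269.5 313.1] 162 plane [ 648.9 -201. ] cloud [ 647.6 -199.3   53.5]
z140 [337.8 142.2] 620 plane [544.3  23.8] cloud [544.3  23.9 139.4]
z140 [283.9 184.2] 584 plane [536.4 -38.9] cloud [536.3 -38.9 139.4]
z140 [308.3 241.9] 538 plane [592.7 -63.8] cloud [592.9 -64.  139.4]
```

View pics/w2.png

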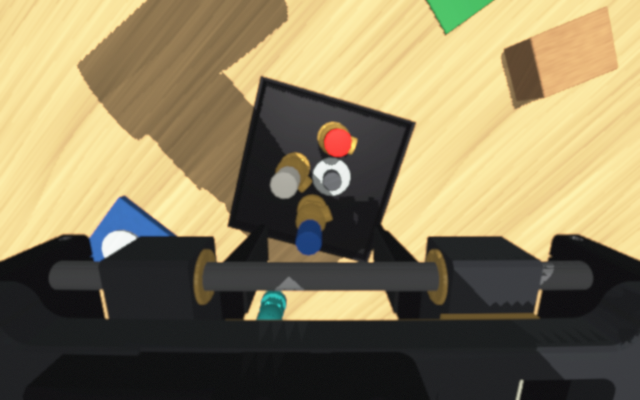

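The wrist and top views agree within about 1 mm:

| Object | x, y (mm) |
|---|---|
| red | 544, 23.5 |
| white | 536, -39.5 |
| blue | 592.7, -64.5 |
| master | 579, -13.8 |
| seat | 445.3, -296.6 |

Red goes first.

>>> {"op": "drive_tool", "data": {
  "deltas": "-.13 .24 0 0;-.13 .24 0 0;0 0 -.3 0;0 0 -.3 0;0 0 -.3 0;0 0 -.25 0;0 0 -.2 0;0 0 -.13 0;0 0 0 0;0 0 0 0"
}}

```text
t: 3.03
eef_pos: [543.3, 22.7, 123.5]
tcp_rot: [-3.141, -0.001, 2.353]
ft_force: [-0.5, 0.5, 1.5]
opening: 0.65
grip_force: 0.0
```

>>> {"op": "drive_tool", "data": {
  "deltas": "0 0 0 0;0 0 0 0;0 0 0 0;0 0 0 0;0 0 0 0;0 0 0 0",
  "gripper": 1
}}

```text
t: 3.53
eef_pos: [543.6, 24.1, 124.0]
tcp_rot: [3.141, 0.0, 2.356]
ft_force: [0.4, -0.1, 0.0]
opening: 0.29
grip_force: 0.0
```

>>> {"op": "drive_tool", "data": {
  "deltas": "0 0 0 0;0 0 0 0;0 0 .1 0;0 0 .2 0;0 0 .25 0;0 0 .25 0;-.06 .1 0 0;-.15 .275 0 0;-.15 .275 0 0;-.15 .275 0 0"
}}

```text
t: 4.37
eef_pos: [490.9, 117.6, 203.1]
tcp_rot: [-3.141, -0.001, 2.355]
ft_force: [-0.0, 0.0, -3.6]
opening: 0.269
grip_force: 30.0
```

>>> {"op": "drive_tool", "data": {
  "deltas": "-.15 .275 0 0;-.15 .275 0 0;-.15 .275 0 0;-.15 .275 0 0;-.15 .275 0 0;-.15 .275 0 0;-.1 .2 0 0;-.1 .15 0 0;0 0 0 0;0 0 0 0"
}}

```text
t: 5.2
eef_pos: [381.3, 316.9, 203.1]
tcp_rot: [-3.14, -0.0, 2.358]
ft_force: [-0.2, -0.3, -3.8]
opening: 0.268
grip_force: 30.0
```

>>> {"op": "drive_tool", "data": {
  "deltas": ".12 -.18 0 0;0 0 0 0;0 0 -.25 0;0 0 -.25 0;0 0 -.15 0;0 0 -.09 0;0 0 -.05 0;0 0 0 0;0 0 0 0"
}}

```text
t: 5.95
eef_pos: [394.8, 298.5, 125.1]
tcp_rot: [3.141, 0.0, 2.356]
ft_force: [0.0, -0.6, -3.4]
opening: 0.268
grip_force: 30.0
```

>>> {"op": "drive_tool", "data": {
  "deltas": "0 0 0 0;0 0 0 0;0 0 0 0;0 0 0 0;0 0 0 0;0 0 0 0",
  "gripper": 0.35
}}

```text
t: 6.45
eef_pos: [394.6, 298.6, 124.9]
tcp_rot: [3.141, 0.0, 2.356]
ft_force: [0.9, -0.6, -0.4]
opening: 0.622
grip_force: 0.0
```

>>> {"op": "drive_tool", "data": {
  "deltas": "0 0 .2 0;0 0 .3 0;0 0 .3 0;.14 -.33 0 0;.14 -.33 0 0;.14 -.33 0 0;.14 -.33 0 0;.14 -.33 0 0;.14 -.33 0 0;.14 -.33 0 0"
}}

```text
t: 7.28
eef_pos: [492.9, 65.9, 204.8]
tcp_rot: [3.141, 0.0, 2.356]
ft_force: [1.0, 0.6, 0.2]
opening: 0.651
grip_force: 0.0
```

>>> {"op": "drive_tool", "data": {
  "deltas": ".14 -.33 0 0;.14 -.33 0 0;.15 -.41 0 0;0 0 0 0;0 0 0 0"
}}

```text
t: 7.7
eef_pos: [535.1, -39.3, 204.3]
tcp_rot: [-3.141, -0.0, 2.353]
ft_force: [0.1, 0.6, -0.6]
opening: 0.651
grip_force: 0.0
```

```bash
python3 w.py w3.png; python3 -c "
from h import *
shot('top');import m" | grep -v -e wr -e tray
```

```text
seat? [362.3 193.2] 838 plane [573.1 -11.3] cloud [571.3  -8.2  18.6]
z55 [624.9  63.6] 2244 plane [649. 250.] cloud [648.9 250.8  54.1]
z55 [368.6 205.3] 437 plane [578.1 -13.5] cloud [578.4 -13.7  54.4]
z55 [342.5 236.4] 188 plane [583.3 -55.3] cloud [580.5 -53.9  55.9]
z140 [321.4 218.6] 935 plane [535.5 -38.8] cloud [535.6 -39.  139.4]
z140 [350.  296.8] 374 plane [596.9 -68.5] cloud [597.6 -69.3 139.5]
seat [463.5 314.2] 763 plane [ 444.2 -297.5] cloud [ 444.1 -297.5   20.8]
mat [[359.0, 365.0], [579.0, 333.0], [553.0, 213.0], [338.0, 250.0]] [117. 222. 123. 218.] [457.2 290.2]
fix [[387.0, -241.0], [566.0, -229.0], [581.0, -352.0], [400.0, -358.0]] [118. 180. 124. 181.] [ 483.7 -295.2]
carton [673. 280.  55.] [673. 280.  55.]
gauge [ 550. -284.  112.] [ 552. -288.  101.]
pink [757. -43. 135.] [757. -43. 134.]
turq [ 654. -213.  135.] [ 654. -213.  135.]
[[ 1.00000e-03 -9.71000e-01 -2.41000e-01  6.67380e+01]
 [ 1.00000e+00  1.00000e-03  0.00000e+00 -2.13000e-01]
 [-0.00000e+00 -2.41000e-01  9.71000e-01 -1.52559e+02]
 [ 0.00000e+00  0.00000e+00  0.00000e+00  1.00000e+00]]
```

>>> {"op": "drive_tool", "data": {
  "deltas": "0 0 -.25 0;0 0 -.25 0;0 0 -.2 0;0 0 -.11 0;0 0 0 0;0 0 0 0"
}}

```text
t: 8.3
eef_pos: [534.5, -36.4, 123.8]
tcp_rot: [-3.141, -0.001, 2.358]
ft_force: [-0.0, -0.0, 0.7]
opening: 0.647
grip_force: 0.0
```

>>> {"op": "drive_tool", "data": {
  "deltas": "0 0 0 0;0 0 0 0;0 0 0 0;0 0 0 0;0 0 0 0;0 0 0 0;0 0 0 0;0 0 0 0;0 0 0 0",
  "gripper": 1
}}

```text
t: 9.05
eef_pos: [534.8, -37.7, 123.8]
tcp_rot: [3.142, 0.0, 2.356]
ft_force: [-1.9, -2.1, 4.1]
opening: 0.27
grip_force: 30.0
```

>>> {"op": "drive_tool", "data": {
  "deltas": "0 0 .1 0;0 0 .2 0;0 0 .25 0;0 0 .25 0;-.03 .14 0 0;-.08 .32 0 0;-.08 .32 0 0;-.08 .32 0 0;-.08 .32 0 0;-.08 .32 0 0"
}}

```text
t: 9.88
eef_pos: [490.4, 138.3, 202.9]
tcp_rot: [-3.141, -0.001, 2.356]
ft_force: [0.6, 0.4, -4.1]
opening: 0.267
grip_force: 30.0
```

>>> {"op": "drive_tool", "data": {
  "deltas": "-.08 .32 0 0;-.08 .32 0 0;-.08 .32 0 0;-.08 .32 0 0;-.08 .32 0 0;-.03 .14 0 0;0 0 0 0;0 0 0 0"
}}

```text
t: 10.55
eef_pos: [447.6, 311.2, 202.8]
tcp_rot: [-3.14, -0.001, 2.358]
ft_force: [0.4, -0.9, -5.1]
opening: 0.267
grip_force: 30.0
```

>>> {"op": "drive_tool", "data": {
  "deltas": ".11 -.21 0 0;0 0 0 0;0 0 -.25 0;0 0 -.25 0;0 0 -.15 0;0 0 -.09 0;0 0 -.055 0;0 0 0 0;0 0 0 0"
}}

```text
t: 11.3
eef_pos: [460.1, 289.4, 124.7]
tcp_rot: [3.141, 0.0, 2.356]
ft_force: [0.5, -0.3, -4.0]
opening: 0.265
grip_force: 30.0
```

>>> {"op": "drive_tool", "data": {
  "deltas": "0 0 0 0;0 0 0 0;0 0 0 0;0 0 0 0;0 0 0 0;0 0 0 0",
  "gripper": 0.35
}}

```text
t: 11.8
eef_pos: [459.9, 289.5, 124.4]
tcp_rot: [3.141, 0.0, 2.356]
ft_force: [-0.2, -0.1, 0.1]
opening: 0.621
grip_force: 0.0
```

>>> {"op": "drive_tool", "data": {
  "deltas": "0 0 .2 0;0 0 .3 0;0 0 .3 0;.12 -.33 0 0;.12 -.33 0 0;.12 -.33 0 0;.12 -.33 0 0;.12 -.33 0 0;.12 -.33 0 0;.12 -.33 0 0"
}}

```text
t: 12.63
eef_pos: [544.1, 56.8, 204.3]
tcp_rot: [3.141, 0.0, 2.356]
ft_force: [1.6, 0.4, 0.0]
opening: 0.654
grip_force: 0.0
```

>>> {"op": "drive_tool", "data": {
  "deltas": ".12 -.33 0 0;.12 -.33 0 0;.12 -.33 0 0;.12 -.24 0 0;0 0 0 0;0 0 0 0"
}}

```text
t: 13.13
eef_pos: [591.9, -65.6, 203.8]
tcp_rot: [-3.141, -0.0, 2.354]
ft_force: [-0.4, -0.2, -0.5]
opening: 0.649
grip_force: 0.0
```

```bash
python3 w.py w4.png
```

```text
seat? [345.1 144.4] 1124 plane [577.6 -13.8] cloud [575.9 -14.   18.5]
seat? [ 96.5 233.7] 1426 plane [ 445.5 -289.2] cloud [ 446.6 -289.5   20.5]
z55 [620.9  17.9] 1345 plane [669.4 242.2] cloud [670.5 242.9  54.1]
z55 [348.9 147.6] 472 plane [579.1 -13.8] cloud [579.4 -13.9  54.4]
z55 [270.5 313. ] 235 plane [ 648.3 -200.9] cloud [ 647.2 -199.3   53.4]
z140 [322.6 218.4] 935 plane [592.8 -64.3] cloud [592.9 -64.5 139.4]
```

>>> {"op": "drive_tool", "data": {
  "deltas": ".01 .01 -.25 0;0 0 -.25 0;0 0 -.2 0;0 0 -.1 0;0 0 0 0;0 0 0 0"
}}

```text
t: 13.68
eef_pos: [592.9, -62.8, 124.6]
tcp_rot: [3.142, -0.0, 2.357]
ft_force: [0.4, 0.3, 0.1]
opening: 0.647
grip_force: 0.0
```

>>> {"op": "drive_tool", "data": {
  "deltas": "0 0 0 0;0 0 0 0;0 0 0 0;0 0 0 0;0 0 0 0;0 0 0 0;0 0 0 0;0 0 0 0;0 0 0 0",
  "gripper": 1
}}

```text
t: 14.43
eef_pos: [592.8, -63.7, 124.3]
tcp_rot: [-3.142, 0.0, 2.356]
ft_force: [-1.9, -0.3, 3.5]
opening: 0.268
grip_force: 30.0
```

>>> {"op": "drive_tool", "data": {
  "deltas": "0 0 .1 0;0 0 .2 0;0 0 .25 0;0 0 .25 0;-.03 .14 0 0;-.07 .32 0 0;-.07 .32 0 0;-.07 .32 0 0;-.07 .32 0 0;-.07 .32 0 0"
}}

```text
t: 15.27
eef_pos: [553.4, 112.4, 203.3]
tcp_rot: [-3.141, -0.001, 2.356]
ft_force: [1.4, 1.0, -4.5]
opening: 0.267
grip_force: 30.0
```

>>> {"op": "drive_tool", "data": {
  "deltas": "-.07 .32 0 0;-.07 .32 0 0;-.07 .32 0 0;-.07 .32 0 0;-.07 .32 0 0;0 .1 0 0;0 0 0 0;0 0 0 0"
}}

```text
t: 15.93
eef_pos: [519.1, 280.8, 203.4]
tcp_rot: [-3.14, -0.0, 2.358]
ft_force: [1.4, -0.7, -4.5]
opening: 0.27
grip_force: 30.0
```

>>> {"op": "drive_tool", "data": {
  "deltas": ".05 0 0 0;0 0 0 0;0 0 -.25 0;0 0 -.25 0;0 0 -.15 0;0 0 -.09 0;0 0 -.055 0;0 0 0 0;0 0 0 0"
}}

```text
t: 16.68
eef_pos: [525.3, 280.3, 125.3]
tcp_rot: [3.141, 0.0, 2.355]
ft_force: [-0.9, -0.0, -5.6]
opening: 0.271
grip_force: 30.0
```

>>> {"op": "drive_tool", "data": {
  "deltas": "0 0 0 0;0 0 0 0;0 0 0 0;0 0 0 0;0 0 0 0;0 0 0 0",
  "gripper": 0.35
}}

```text
t: 17.18
eef_pos: [524.9, 280.5, 124.9]
tcp_rot: [3.141, 0.0, 2.356]
ft_force: [0.2, 0.1, -0.1]
opening: 0.62
grip_force: 0.0
```

>>> {"op": "drive_tool", "data": {
  "deltas": "0 0 .2 0;0 0 .3 0;0 0 .3 0;.055 -.295 0 0;.055 -.295 0 0;.055 -.295 0 0;.055 -.295 0 0;.055 -.295 0 0;.055 -.295 0 0;.055 -.295 0 0"
}}

```text
t: 18.02
eef_pos: [563.4, 72.6, 204.8]
tcp_rot: [3.141, 0.0, 2.356]
ft_force: [0.5, 0.4, -0.9]
opening: 0.652
grip_force: 0.0
```

>>> {"op": "drive_tool", "data": {
  "deltas": ".055 -.295 0 0;.055 -.295 0 0;.055 -.295 0 0;0 0 0 0;0 0 0 0"
}}

```text
t: 18.43
eef_pos: [579.9, -15.7, 204.6]
tcp_rot: [3.142, -0.0, 2.353]
ft_force: [0.6, 1.1, -0.6]
opening: 0.649
grip_force: 0.0
```

```bash
python3 w.py w5.png; python3 -c "
from h import *
p,d=shot('top','top2.png');P=cloud('top',d);Z=P[:,:,2]
comps(roi((Z>131)&(Z<147),100,100,420,330),P,'top','cap',139,10)"
```

```text
seat? [322.  181.6] 927 plane [576.8 -10.2] cloud [574.4  -7.5  18.5]
z55 [600.7  40.6] 5773 plane [660.7 268. ] cloud [661.6 268.1  54.4]
z55 [321.5 191.1] 434 plane [578.8 -13.2] cloud [578.8 -13.4  54.4]
cap [167.2 211.3] 170 plane [525.3 277.1] cloud [525.5 277.1 138.3]
cap [153.7 246.1] 193 plane [461.4 284.4] cloud [461.5 285.1 137.8]
cap [137.9 282.8] 194 plane [396.  294.8] cloud [395.9 295.  138.2]
```

View pics/top2.png

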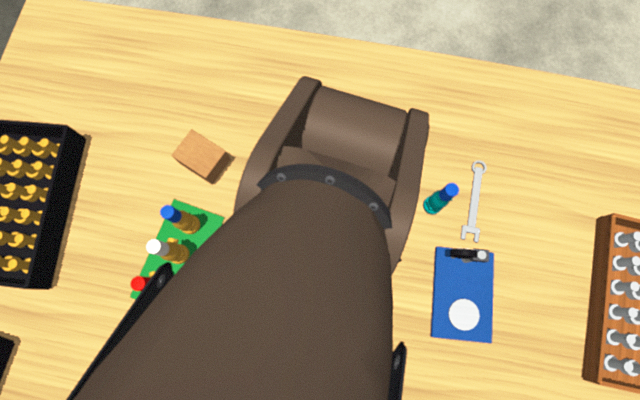

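The valves stand on the mat: blue (167,213), white (153,247), red (138,284). The master is still at (578.9,-13.4).

>>> {"op": "drive_tool", "data": {
  "deltas": "-.01 .02 -.3 0;0 0 -.35 0;0 0 -.35 0;0 0 -.3 0;0 0 -.2 0;0 0 -.11 0;0 0 0 0;0 0 0 0"
}}

```text
t: 19.2
eef_pos: [579.0, -11.8, 44.1]
tcp_rot: [3.141, -0.0, 2.357]
ft_force: [0.8, 1.1, -0.2]
opening: 0.646
grip_force: 0.0
```

>>> {"op": "drive_tool", "data": {
  "deltas": "0 0 0 0;0 0 0 0;0 0 0 0;0 0 0 0;0 0 0 0;0 0 0 0;0 0 0 0;0 0 0 0;0 0 0 0",
  "gripper": 1
}}

```text
t: 19.95
eef_pos: [578.9, -12.6, 43.9]
tcp_rot: [3.141, 0.0, 2.356]
ft_force: [-0.6, -0.7, 4.0]
opening: 0.251
grip_force: 30.0
```

>>> {"op": "drive_tool", "data": {
  "deltas": "0 0 .1 0;0 0 .2 0;0 0 .25 0;0 0 .25 0;0 0 .2 0;-.05 -.1 0 0;-.14 -.28 0 0;-.14 -.28 0 0;-.14 -.28 0 0;-.14 -.28 0 0"
}}

```text
t: 20.78
eef_pos: [516.2, -135.8, 142.8]
tcp_rot: [-3.141, -0.001, 2.356]
ft_force: [0.8, 0.2, -2.7]
opening: 0.249
grip_force: 30.0
```

>>> {"op": "drive_tool", "data": {
  "deltas": "-.14 -.28 0 0;-.14 -.28 0 0;-.14 -.28 0 0;-.14 -.28 0 0;-.1 -.28 0 0;-.07 -.15 0 0;0 0 0 0;0 0 0 0"
}}

```text
t: 21.45
eef_pos: [443.7, -290.1, 142.8]
tcp_rot: [3.142, -0.002, 2.354]
ft_force: [-0.0, 0.1, -3.6]
opening: 0.249
grip_force: 30.0
```

>>> {"op": "drive_tool", "data": {
  "deltas": ".013 -.065 0 0;0 0 0 0;0 0 -.25 0;0 0 -.25 0;0 0 -.15 0;0 0 -.1 0;0 0 -.07 0;0 0 0 0;0 0 0 0"
}}

```text
t: 22.2
eef_pos: [446.5, -296.0, 62.0]
tcp_rot: [3.141, 0.0, 2.356]
ft_force: [-0.0, -0.0, -2.8]
opening: 0.244
grip_force: 30.0
```

```bash
python3 -c "
from h import *
s=env.state();print(s['eef_pos'],s['ft_force'])"
```

```text
[ 446.45856223 -295.97902444   61.98084365] [-0.00453866 -0.04884671 -2.80798231]
```

Still hanging, about 2 mm above the seat. I'll lower a bit more, release, back off up and look.

>>> {"op": "drive_tool", "data": {
  "deltas": "-.01 -.01 -.015 0;0 0 0 0;0 0 0 0"
}}

```text
t: 22.45
eef_pos: [445.2, -297.2, 60.7]
tcp_rot: [3.141, 0.001, 2.356]
ft_force: [0.2, -0.3, -4.0]
opening: 0.245
grip_force: 30.0
```

>>> {"op": "drive_tool", "data": {
  "deltas": "0 0 0 0;0 0 0 0;0 0 0 0;0 0 0 0;0 0 0 0;0 0 0 0",
  "gripper": 0.35
}}

```text
t: 22.95
eef_pos: [445.1, -297.1, 60.2]
tcp_rot: [3.141, 0.0, 2.356]
ft_force: [-0.4, -0.1, -0.3]
opening: 0.606
grip_force: 0.0
```

>>> {"op": "drive_tool", "data": {
  "deltas": "0 0 .15 0;0 0 .3 0;0 0 .3 0;0 0 .3 0;0 0 .3 0;0 0 .2 0;0 0 0 0;0 0 0 0"
}}

```text
t: 23.62
eef_pos: [445.2, -297.1, 215.8]
tcp_rot: [3.141, 0.002, 2.356]
ft_force: [-0.5, 0.6, 0.1]
opening: 0.651
grip_force: 0.0
```

```bash
cat > f.py <<'E'
from h import *
import sys
T=wristT();p,d=shot('wrist',sys.argv[1]);P=cloud('wrist',d,T);Z=P[:,:,2]
comps((Z>64)&(Z<77)&(d>100),P,'wrist','knob top',71,100,T)
comps((Z>30)&(Z<40)&(d>100),P,'wrist','disc top',35,100,T)
p,d=shot('top',sys.argv[2]);P=cloud('top',d);Z=P[:,:,2]
comps(roi((Z>63)&(Z<78),430,280,500,345),P,'top','knob top',71,10)
comps(roi((Z>131)&(Z<147),100,170,420,330),P,'top','cap',139,10)
E
python3 f.py w6.png top3.png
```

```text
knob top [320.2 194.8] 441 plane [ 445.5 -297.6] cloud [ 445.5 -297.8   70.4]
knob top [416.4 237.6] 161 plane [ 547.2 -259.5] cloud [ 547.1 -260.    71.5]
disc top [320.4 185. ] 1020 plane [ 443.5 -295.5] cloud [ 440.7 -292.7   34.5]
knob top [473.  314.5] 140 plane [ 445.7 -297.2] cloud [ 445.7 -297.6   70.5]
cap [167.  211.4] 166 plane [525.2 277.3] cloud [525.3 277.4 138.2]
cap [153.6 246.1] 191 plane [461.5 284.6] cloud [461.5 285.1 138.1]
cap [138.1 282.9] 200 plane [395.8 294.4] cloud [395.7 294.9 138.2]
```

View pics/w6.png

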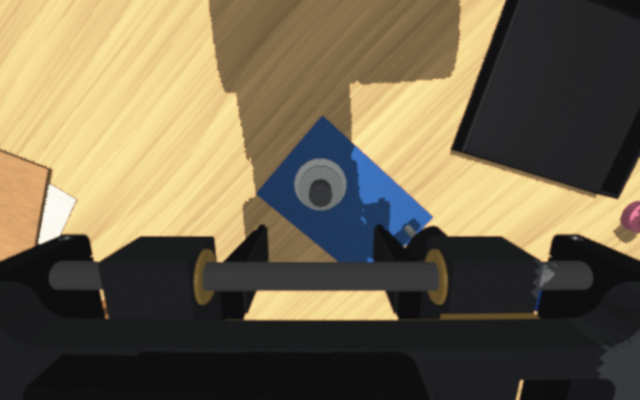

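The master sits at (445.6,-297.6), z top 70.4 = 21+50, so it is flat and centred. In the wrist picture it is at (320,185) on the seat. Now back for blue.

>>> {"op": "drive_tool", "data": {
  "deltas": ".03 .2 0 0;.05 .38 0 0;.05 .38 0 0;.05 .38 0 0;.05 .38 0 0;.05 .38 0 0;.05 .38 0 0;.05 .38 0 0;.05 .38 0 0;.05 .38 0 0"
}}

```text
t: 24.55
eef_pos: [492.5, 66.9, 213.8]
tcp_rot: [-3.14, -0.002, 2.356]
ft_force: [0.5, -0.1, -0.3]
opening: 0.649
grip_force: 0.0
```

>>> {"op": "drive_tool", "data": {
  "deltas": ".05 .38 0 0;.05 .38 0 0;.06 .38 0 0;.06 .38 0 0;.06 .38 0 0;.06 .25 0 0;0 0 0 0;0 0 0 0"
}}

```text
t: 25.22
eef_pos: [526.5, 280.8, 213.1]
tcp_rot: [-3.139, -0.001, 2.358]
ft_force: [0.5, -0.6, -0.2]
opening: 0.648
grip_force: 0.0
```

```bash
python3 w.py w7.png
```

```text
z55 [586.7  47.1] 1682 plane [604.2 557.8] cloud [604.6 558.6  54.1]
z55 [631.   36.2] 306 plane [626.1 594.9] cloud [625.7 594.8  53.9]
z55 [255.   93.1] 157 plane [413.  304.4] cloud [414.7 305.8  57.5]
z55 [417.8 250.2] 263 plane [646.3 309.8] cloud [646.2 308.7  54.2]
z55 [384.2 302.7] 244 plane [668.3 241.2] cloud [668.2 241.4  54.7]
z140 [207.2  70.4] 1174 plane [397.7 298.5] cloud [397.1 298.2 138.3]
z140 [266.1 148. ] 972 plane [462.5 288.5] cloud [462.5 288.2 138.4]
z140 [319.7 213.5] 854 plane [524.9 281.2] cloud [525.2 280.8 138.4]
```

View pics/w7.png

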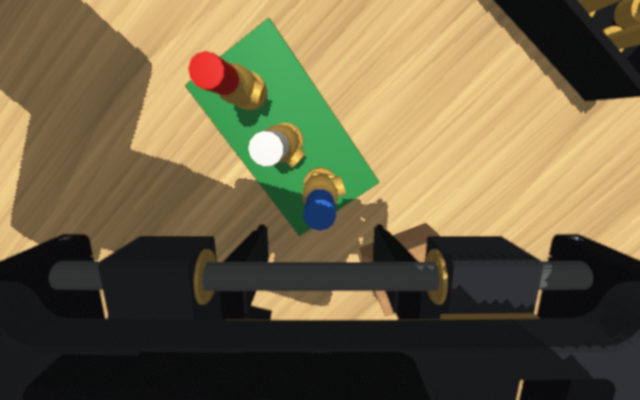

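All three stand upright on the mat: blue (319,211), white (267,148), red (207,70). Picking blue.

>>> {"op": "drive_tool", "data": {
  "deltas": "-.015 0 -.25 0;0 0 -.25 0;0 0 -.2 0;0 0 -.15 0;0 0 -.05 0;0 0 0 0;0 0 0 0"
}}

```text
t: 25.85
eef_pos: [525.9, 279.3, 125.6]
tcp_rot: [3.142, 0.0, 2.355]
ft_force: [0.6, -0.1, 1.3]
opening: 0.65
grip_force: 0.0
```

>>> {"op": "drive_tool", "data": {
  "deltas": "0 0 0 0;0 0 0 0;0 0 0 0;0 0 0 0;0 0 0 0;0 0 0 0;0 0 0 0;0 0 0 0;0 0 0 0",
  "gripper": 1
}}

```text
t: 26.6
eef_pos: [525.7, 280.1, 125.3]
tcp_rot: [3.141, 0.0, 2.356]
ft_force: [-0.1, 1.5, 2.2]
opening: 0.269
grip_force: 30.0
```

>>> {"op": "drive_tool", "data": {
  "deltas": "0 0 .1 0;0 0 .2 0;0 0 .25 0;0 0 .25 0;.03 -.14 0 0;.065 -.32 0 0;.065 -.32 0 0;.065 -.32 0 0;.065 -.32 0 0;.065 -.32 0 0"
}}

```text
t: 27.43
eef_pos: [560.6, 103.9, 204.5]
tcp_rot: [-3.14, -0.001, 2.356]
ft_force: [0.8, -0.3, -5.0]
opening: 0.265
grip_force: 30.0
```

>>> {"op": "drive_tool", "data": {
  "deltas": ".065 -.32 0 0;.065 -.32 0 0;.065 -.32 0 0;.065 -.32 0 0;.06 -.23 0 0;.03 -.1 0 0;0 0 0 0;0 0 0 0"
}}

```text
t: 28.1
eef_pos: [595.5, -55.2, 204.5]
tcp_rot: [-3.141, -0.001, 2.355]
ft_force: [-0.2, 0.0, -4.2]
opening: 0.268
grip_force: 30.0
```

>>> {"op": "drive_tool", "data": {
  "deltas": "-.027 -.085 0 0;0 0 0 0;0 0 -.25 0;0 0 -.25 0;0 0 -.15 0;0 0 -.08 0;0 0 -.05 0;0 0 0 0;0 0 0 0"
}}

```text
t: 28.85
eef_pos: [593.8, -63.4, 127.9]
tcp_rot: [3.141, 0.001, 2.356]
ft_force: [0.3, 0.2, -4.4]
opening: 0.267
grip_force: 30.0
```

>>> {"op": "drive_tool", "data": {
  "deltas": "0 0 0 0;0 0 0 0;0 0 0 0;0 0 0 0;0 0 0 0;0 0 0 0",
  "gripper": 0.35
}}

```text
t: 29.35
eef_pos: [593.5, -63.6, 127.4]
tcp_rot: [3.141, 0.0, 2.356]
ft_force: [0.1, 1.1, -0.4]
opening: 0.619
grip_force: 0.0
```

>>> {"op": "drive_tool", "data": {
  "deltas": "0 0 .2 0;0 0 .3 0;0 0 .3 0;-.12 .32 0 0;-.12 .32 0 0;-.12 .32 0 0;-.12 .32 0 0;-.12 .32 0 0;-.12 .32 0 0;-.12 .32 0 0"
}}

```text
t: 30.18
eef_pos: [508.6, 161.8, 207.3]
tcp_rot: [3.141, 0.0, 2.356]
ft_force: [0.6, 0.6, -0.3]
opening: 0.654
grip_force: 0.0
```

>>> {"op": "drive_tool", "data": {
  "deltas": "-.12 .32 0 0;-.12 .32 0 0;-.12 .32 0 0;-.12 .33 0 0;0 0 0 0;0 0 0 0"
}}

```text
t: 30.68
eef_pos: [460.7, 290.7, 207.2]
tcp_rot: [3.141, 0.0, 2.359]
ft_force: [0.0, -0.6, -0.5]
opening: 0.649
grip_force: 0.0
```

>>> {"op": "drive_tool", "data": {
  "deltas": "0 -.01 -.25 0;0 0 -.25 0;0 0 -.2 0;0 0 -.1 0;0 0 -.03 0;0 0 0 0;0 0 0 0"
}}

```text
t: 31.27
eef_pos: [462.1, 288.3, 125.0]
tcp_rot: [3.141, 0.0, 2.355]
ft_force: [-0.1, 0.2, 0.6]
opening: 0.65
grip_force: 0.0
```

>>> {"op": "drive_tool", "data": {
  "deltas": "0 0 0 0;0 0 0 0;0 0 0 0;0 0 0 0;0 0 0 0;0 0 0 0;0 0 0 0;0 0 0 0;0 0 0 0",
  "gripper": 1
}}

```text
t: 32.02
eef_pos: [461.4, 288.5, 124.3]
tcp_rot: [3.141, 0.0, 2.356]
ft_force: [-1.3, -0.7, 1.9]
opening: 0.267
grip_force: 30.0
```

>>> {"op": "drive_tool", "data": {
  "deltas": "0 0 .1 0;0 0 .2 0;0 0 .25 0;0 0 .25 0;.03 -.14 0 0;.075 -.32 0 0;.075 -.32 0 0;.075 -.32 0 0;.075 -.32 0 0;.075 -.32 0 0"
}}

```text
t: 32.85
eef_pos: [501.7, 112.9, 204.5]
tcp_rot: [-3.141, -0.0, 2.356]
ft_force: [1.8, 0.8, -4.9]
opening: 0.269
grip_force: 30.0
```

>>> {"op": "drive_tool", "data": {
  "deltas": ".075 -.32 0 0;.075 -.32 0 0;.075 -.32 0 0;.075 -.32 0 0;.06 -.17 0 0;.03 -.1 0 0;0 0 0 0;0 0 0 0"
}}

```text
t: 33.52
eef_pos: [540.5, -40.3, 204.1]
tcp_rot: [-3.141, -0.001, 2.355]
ft_force: [0.9, -0.2, -4.3]
opening: 0.269
grip_force: 30.0
```

>>> {"op": "drive_tool", "data": {
  "deltas": "-.047 .01 0 0;0 0 0 0;0 0 -.25 0;0 0 -.25 0;0 0 -.15 0;0 0 -.09 0;0 0 -.05 0;0 0 0 0;0 0 0 0"
}}

```text
t: 34.27
eef_pos: [536.5, -39.2, 125.8]
tcp_rot: [3.141, 0.001, 2.356]
ft_force: [-0.0, -0.1, -4.5]
opening: 0.271
grip_force: 30.0
```

>>> {"op": "drive_tool", "data": {
  "deltas": "0 0 0 0;0 0 0 0;0 0 0 0;0 0 0 0;0 0 0 0;0 0 0 0",
  "gripper": 0.35
}}

```text
t: 34.77
eef_pos: [536.3, -39.6, 125.3]
tcp_rot: [3.141, 0.0, 2.356]
ft_force: [-0.3, 0.3, 0.3]
opening: 0.62
grip_force: 0.0
```

>>> {"op": "drive_tool", "data": {
  "deltas": "0 0 .2 0;0 0 .3 0;0 0 .3 0;-.14 .33 0 0;-.14 .33 0 0;-.14 .33 0 0;-.14 .33 0 0;-.14 .33 0 0;-.14 .33 0 0;-.14 .33 0 0"
}}

```text
t: 35.6
eef_pos: [437.3, 192.8, 205.3]
tcp_rot: [3.141, 0.0, 2.356]
ft_force: [0.9, 0.6, -0.1]
opening: 0.651
grip_force: 0.0
```

>>> {"op": "drive_tool", "data": {
  "deltas": "-.14 .33 0 0;-.14 .33 0 0;-.14 .35 0 0;0 0 0 0;0 0 0 0"
}}

```text
t: 36.02
eef_pos: [395.4, 293.8, 205.1]
tcp_rot: [3.142, 0.0, 2.359]
ft_force: [0.2, -0.9, -1.0]
opening: 0.65
grip_force: 0.0
```

>>> {"op": "drive_tool", "data": {
  "deltas": "0 .045 -.25 0;0 0 -.25 0;0 0 -.2 0;0 0 -.1 0;0 0 -.01 0;0 0 0 0;0 0 0 0"
}}

```text
t: 36.6
eef_pos: [396.9, 296.6, 124.8]
tcp_rot: [3.141, 0.0, 2.355]
ft_force: [1.2, 0.5, 0.4]
opening: 0.648
grip_force: 0.0
```

>>> {"op": "drive_tool", "data": {
  "deltas": "0 0 0 0;0 0 0 0;0 0 0 0;0 0 0 0;0 0 0 0;0 0 0 0;0 0 0 0;0 0 0 0;0 0 0 0",
  "gripper": 1
}}

```text
t: 37.35
eef_pos: [396.4, 297.1, 124.2]
tcp_rot: [3.141, 0.0, 2.356]
ft_force: [-0.0, 1.3, 0.2]
opening: 0.266
grip_force: 30.0
```

>>> {"op": "drive_tool", "data": {
  "deltas": "0 0 .1 0;0 0 .2 0;0 0 .25 0;0 0 .25 0;.08 -.15 0 0;.15 -.275 0 0;.15 -.275 0 0;.15 -.275 0 0;.15 -.275 0 0;.15 -.275 0 0"
}}

```text
t: 38.18
eef_pos: [479.3, 143.0, 203.8]
tcp_rot: [-3.141, -0.001, 2.356]
ft_force: [0.3, 0.5, -3.6]
opening: 0.269
grip_force: 30.0
```

>>> {"op": "drive_tool", "data": {
  "deltas": ".15 -.275 0 0;.15 -.275 0 0;.15 -.275 0 0;.15 -.275 0 0;.08 -.12 0 0;0 0 0 0;0 0 0 0"
}}

```text
t: 38.77
eef_pos: [546.8, 22.2, 203.5]
tcp_rot: [-3.141, -0.001, 2.354]
ft_force: [-0.2, 0.7, -3.6]
opening: 0.27
grip_force: 30.0
```

>>> {"op": "drive_tool", "data": {
  "deltas": "-.03 .013 0 0;0 0 0 0;0 0 -.25 0;0 0 -.25 0;0 0 -.15 0;0 0 -.085 0;0 0 -.05 0;0 0 0 0;0 0 0 0"
}}

```text
t: 39.52
eef_pos: [544.5, 24.1, 126.3]
tcp_rot: [3.141, 0.001, 2.356]
ft_force: [0.2, -0.9, -3.4]
opening: 0.271
grip_force: 30.0
```

>>> {"op": "drive_tool", "data": {
  "deltas": "0 0 0 0;0 0 0 0;0 0 0 0;0 0 0 0;0 0 0 0;0 0 0 0",
  "gripper": 0.35
}}

```text
t: 40.02
eef_pos: [544.3, 23.7, 125.8]
tcp_rot: [3.141, 0.0, 2.356]
ft_force: [-0.4, -0.3, 0.6]
opening: 0.618
grip_force: 0.0
```

>>> {"op": "drive_tool", "data": {
  "deltas": "0 0 .2 0;0 0 .3 0;0 0 .3 0;0 0 .3 0;-.1 .3 0 0;-.1 .3 0 0;-.1 .3 0 0;-.1 .3 0 0;-.1 .3 0 0;-.1 .3 0 0"
}}

```text
t: 40.85
eef_pos: [483.5, 205.0, 235.8]
tcp_rot: [3.141, 0.0, 2.356]
ft_force: [0.3, 0.4, 0.1]
opening: 0.651
grip_force: 0.0
```

>>> {"op": "drive_tool", "data": {
  "deltas": "-.1 .3 0 0;-.1 .3 0 0;-.1 .3 0 0;0 0 0 0;0 0 0 0"
}}

```text
t: 41.27
eef_pos: [453.6, 294.8, 235.6]
tcp_rot: [-3.141, 0.0, 2.359]
ft_force: [-0.5, -1.2, -0.3]
opening: 0.648
grip_force: 0.0
```

```bash
python3 f.py w8.png top4.png; python3 m.py | head -3
```

```text
knob top [573.6  71.9] 2465 plane [544.2 554.7] cloud [544.4 556.6  69.1]
knob top [595.3  32. ] 392 plane [529.  591.1] cloud [529.4 591.6  70.1]
knob top [625.8  68.4] 368 plane [578.3 595.3] cloud [579.1 596.1  70.2]
disc top [544.4  75.4] 1166 plane [540.1 553.2] cloud [538.9 553.7  35.1]
disc top [533.4   9.2] 103 plane [478.4 583.4] cloud [477.8 582.9  34.9]
disc top [595.5   9.2] 137 plane [524.5 632.2] cloud [524.  631.3  34.9]
disc top [563.7  42.2] 126 plane [527.3 588.3] cloud [525.9 587.   35.3]
disc top [623.9  41.6] 147 plane [573.  637.4] cloud [572.1 636.2  35.2]
disc top [592.1  74.4] 124 plane [576.4 592.6] cloud [575.2 591.4  34.8]
disc top [619.2 104.6] 127 plane [625.5 597.5] cloud [623.7 596.   35.8]
knob top [473.2 314.5] 136 plane [ 445.7 -297.4] cloud [ 445.7 -297.7   70.4]
cap [364.  207.9] 175 plane [592.6 -63.2] cloud [592.6 -63.3 139.5]
cap [309.8 226.7] 175 plane [543.   24.5] cloud [542.9  24.4 139.6]
cap [345.5 237.1] 176 plane [536.  -39.5] cloud [536.  -39.4 139.6]
captop [364.1 207.8] 170 plane [592.7 -63.3] cloud [592.7 -63.6 139.6]
captop [309.8 226.6] 172 plane [543.   24.5] cloud [543.2  24.4 139.7]
captop [345.5 237.1] 175 plane [535.9 -39.5] cloud [536.  -39.5 139.6]
```

View pics/top4.png

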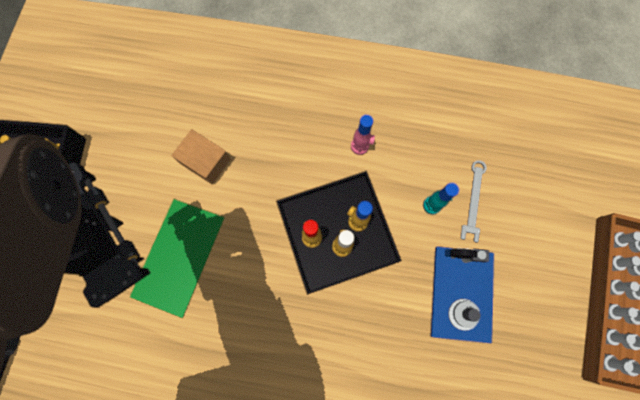

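The valves are back within 2 mm of their spots: red (310,227), white (345,237), blue (364,208). The master is on the seat (465,315), and the carton and wrench have not moved.

```bash
python3 -c "
from cell import env
print(env.job_done())"
```

```text
the job is handed in; nothing more can be done
None
```

I handed the job in at about 41 s of the 144 s allowed: the master stands flat on the seat about 1 mm off centre, and all three valves are back upright in the tray within about 2 mm of their own spots, by camera measurement (the hand-in returned no verdict).

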